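# Add the green-tagged book to the rack and close the sliding cheek on the row

## Robot

A 6-joint arm with a two-finger parallel gripper is mounted at the origin on the work surface. World frame = base frame: x ahead of the robot, y to its left, z up, the work surface at z = 0. Lengths are in m, angles in degrees, forces in N, time in s.
With the tool pointing down it reaches from about 0.325 to 0.9 m from the base axis. Payload 6.1 kg.
Tool frame: the origin (TCP) lies at the very end of the fingers, on their centre line; the grasp point (between the pads) lies grip_point_offset behind it (grip_point_offset is the distance from the TCP to the grasp point, in m); z points along the fingers, y is the line along which they close (so a half turn about z gives the same grasp; the last joint's range is limited). The gripper opens to 85 mm and grips with 20 to 120 N. Pads are 22 mm wide; open, the fingers measure 114 mm over their backs; the gripper's body (76 mm by 85 mm) begins 54 mm behind the grasp point. The pads swing forward as they close: fully open they stand 13 mm farther back than shut.
Start: joints at [65.598, 12.628, 87.462, -0, 79.91, -7.225], TCP at [0.185, 0.597, 0.231] pointing down, gripper open.
Joint ranges: [-170.65, 170.65], [-52.31, 119.04], [5.05, 147.46], [-71.25, 251.25], [11.57, 151.72], [-153.62, 153.62]. Speed limits (degrees/s): [147.25, 147.25, 172.46, 180, 180, 180].

## Interface

Orientations are given as a 3x3 rotation matrix whose columns are the frame's x, y, z axes.
In Python, from cell import * gives the robot as it stands.
- The arm moves only by the shell command python3 -m handwheel 'ROWS' [FORCE]. ROWS is JSON, a list of rows, each a list of 7 numbers: the shift along the tool's x, y, z as a fraction of full scale, then the turn, a rotation vector about the tool's x, y, z as a fraction of full scale, then the opening, from 0 (shut) to 1 (fully open). A call has 1 to 5 rows; each row shifts and turns the commanded pose from where the row before left it, along the tool's axes as they then stand; what a row does not reach is not made up. Full scale, the value 1, is 0.02 m for a shift and 4 degrees for a turn. A row lasts 1/12 s, in which the tool goes at most 41.7 mm and 7.16 degrees, less where a joint would pass 70% of its speed; a pose out of reach is approached as far as the arm can. A call with a number of a shift or a turn outside -1 to 1 is refused whole. A call with a gripper value outside its range is refused whole. The fingers move at their own pace and stop on an object; FORCE is the grip in N (left out, the last holds). Time passes only in rows, so rows that do not move let the fingers close. It gives the time, the measured TCP pose, the force, the opening and the grip force at its end, in the units of the state.
- observe(): the state, without advancing time (a new reading comes with each control period).
- camera(name): name is "scene" or "top" or "wrist"; returns a dict with "image" (400x640x3 uint8, red, green, blue), "depth" (400x640 float32, m along the optical axis (not along the pixel's ray), 0 where there is no reading), "fx", "fy", "cx", "cy" (pixels), "origin" and "rotation" of the camera in the world. Camera axes: x right, y up, looking along -z (the intrinsics and any distortion apply to the point x, -y, -z); pixel columns grow to the right and rows downward; lengths in m; the calibration is good to about 2 mm. The wrist camera is an equidistant fisheye: a pixel r from the principal point sees the ray r / f radians off the axis. A picture is of the moment at which its call begins.
- job_done(): hands the job in; it is judged then, once.
The state is a dict: "time": time; "joint_positions": joint angles; "qd": joint speeds; "tau": joint torques, N m; "tool_pos": TCP position; "tool_rot": TCP orientation; "force": force on the tool from outside, world axes, zero at the start; "wrist_torque": the same for the moment, N m; "width": finger opening in m; "finger_force": force on a finger pad.
Only numpy, scipy, OpenCV 4.12 (cv2) and the standard library are available. Lean on these libraries where they do the work, as an engineer would, in place of code of your own. Each camera call takes 0.05 s, during which the arm holds its last target. There are 200 camera calls.

## Task

Pick up the book with the green tag, set it down upright (do not drop it) in the gap of the wooden rack, squarely in line with the two books already there, and let go of it. Then slide the blue cheek along, gently, until it clamps the whole row against the orange sprung pad and the pad has clearly been pushed in, at least halfway, and leave it shut like that. Leave the red-tagged book, the jar and the charger alone, and do not topple anything.

Things in the scene. Friction and masses are not known exactly. Their poses are not given: they have to be found in the camera images.
- green_book: loose cream book standing upright, 105 (x, spine at +x) x 32 (y, thickness) x 150 mm high, about 0.25 kg, with a green tag on its top edge and down its spine; origin at the centre of its underside, z up. Grip it across its thickness from above
- red_book: the same book with a red tag, standing near the green one (the two swap places); stays where it is; same size and origin
- rack: fixed wooden book rack: base board 125 (x) x 355 (y, from y=-180 to +175) x 14 mm thick, books stand on the board at z=14 mm; a fixed wooden cheek 16 mm thick at its -y end, up to z=112 mm, carries the orange sprung pad; origin at the underside of the board. The row is built up from the pad along the rack's +y
- pad (a joint): how far the orange sprung pad is pushed in towards the fixed cheek, in m: 0 out (gap of 12 mm behind it visible from above), 0.012 fully in; about 1 N at first, 5 N fully in, plus some 2 to 4 N of friction of the books on the board
- pad_face (a point): point at the foot of the orange pad's face that touches the row, level with the top of the board and centred across it; moves with the pad (at y=-145 mm in the rack when the pad is out); axes as the rack's; +y points into the row. The pad is 100 (x) x 6 (y) x 80 mm high
- row_book_a: loose navy book already in the rack against the pad, 100 x 32 (y, thickness) x 130 mm high; origin at the centre of its underside
- row_book_b: loose sand-yellow book already in the rack next to the navy one, 100 x 26 (y, thickness) x 122 mm high; origin at the centre of its underside. The green book goes between this one and the sliding cheek
- cheek (a joint): travel of the blue sliding cheek in m: 0 fully open, grows as it slides along the rack's -y towards the pad; stiff, stays where it is left (about 6 N to move). Its inner face stands at y = 85 mm minus this value in the rack
- cheek_face (a point): point at the foot of the blue cheek's inner face, centred across the rack; axes as the rack's. The cheek plate is 105 (x) x 16 (y) mm and 82 mm high above the board, on a 12 mm thick foot that runs 88 mm outwards (+y)
- cheek_grip (a point): centre of the top of the dark wooden grip post on the cheek's foot, 70 mm outwards (+y) from the inner face; the post is 44 (x) x 22 (y) mm, its top 121 mm above the board (135 mm above the table), free to pinch or push from above
- jar: loose glass jar with a steel lid, 66 mm diameter, 85 mm high; a bystander; origin at the centre of its underside
- charger: loose white plug charger, 50 x 30 x 28 mm; a bystander; origin at the centre of its underside
Not all that is in view belongs to the job. What is shaped like the row_book_b but turquoise is not meant. What is shaped like the green_book but pink is not meant.

How it is judged (in metres and radians):
On the way, in this order (a step that is already met when the one before it is completed fails the run):
1. the green book stands upright in the rack beside the row, let go (y of green_book in the frame of pad_face between 0.06 and 0.2 m and x of green_book in the frame of pad_face between -0.03 and 0.03 m and z of green_book in the frame of pad_face below 0.004 m and angle between green_book's own z axis and vertical below 0.1 rad and contact force between the fingers and green_book below 0.1 N), for 0.2 s.
2. the sprung pad feels the clamping: pressed in more than 4 mm by the row, with over 1.5 N (value of joint pad above 0.004 m and contact force between pad and row_book_a above 1.5 N), for 0.2 s.
At the end, for the whole second after the job is handed in: Pad pressed in over 4 mm by the row; cheek face under 94 mm from pad face (books total 90). Green book at rest on the board (4 mm), outermost, within 25 mm of the middle line, square and upright within 0.1 rad. Row books upright (0.1 rad), navy one within 6 mm of the pad (value of joint pad above 0.004 m and y of cheek_face in the frame of pad_face below 0.094 m and x of green_book in the frame of pad_face between -0.025 and 0.025 m and y of green_book in the frame of pad_face above 0.06 m and z of green_book in the frame of pad_face between -0.004 and 0.004 m and angle between the y axis of green_book and the y axis of rack, either way round below 0.1 rad and angle between each of green_book, row_book_a, row_book_b's own z axis and vertical below 0.1 rad and y of row_book_a in the frame of pad_face below 0.022 m and linear speed of green_book below 0.02 m/s); the robot touches nothing.
It fails at once if the green book is dropped: let go with its underside more than 15 mm above the rack's board (height (world z) of green_book above 0.029 m and contact force between the fingers and green_book below 0.1 N).
It fails at once if the row is crushed (over 60 N) (contact force between green_book and row_book_b above 60 N).
It fails at once if a book of the row falls over (not (angle between row_book_a's own z axis and vertical below 0.4 rad) or not (angle between row_book_b's own z axis and vertical below 0.4 rad)).
It fails at once if the red book is moved or knocked over (distance of red_book from where it was at the start of the episode above 0.03 m or not (angle between red_book's own z axis and vertical below 0.4 rad)).
It fails at once if the jar or the charger is moved or knocked over (distance of any of jar, charger from where it was at the start of the episode above 0.03 m or not (angle between jar's own z axis and vertical below 0.4 rad)).
It also fails if it takes over 53 s, if anything falls off the work surface, if the arm or the gripper's body presses on something with over 40 N, if the wrist force passes 120 N, or if a joint passes its speed limit or range.

## Working session

There is one attempt and no reset: what is moved stays moved. The work goes in short steps, Python scripts to look and compute and a shell command to move; the robot and the scene stay as the last step left them, time stands still between calls to the robot, and variables do not carry over. Pictures are saved under pics/ and viewed, at most 10 in all, crops included, and the job is handed in when it is done.

```bash
mkdir -p pics; ls; cat > h.py <<'E'
from cell import *
import numpy as np, cv2
def save(c,n): cv2.imwrite('pics/'+n,c['image'][:,:,::-1])
def cloud(c):
    d=c['depth']; v,u=np.mgrid[:d.shape[0],:d.shape[1]]
    p=np.stack([(u-c['cx'])/c['fx']*d,-(v-c['cy'])/c['fy']*d,-d],-1)
    return p@np.array(c['rotation']).T+np.array(c['origin'])
E
python3 - <<'E'
from h import *
for n in('scene','top'):
    c=camera(n); save(c,n+'1.png'); np.savez('pics/'+n,**c); print(n,c['origin'],c['fx'],c['cx'],c['cy'],(c['depth']>0).mean(),np.round(c['rotation'],3).tolist())
s=observe(); print(s)
import cell; print([x for x in dir(cell) if x[0]!='_'])
E
```

```text
pics
scene [ 0.85136583 -0.37293379  1.00294135] 480.1554871407394 312.0770707481684 200.62893213391715 0.99614453125 [[0.784, -0.529, 0.323], [0.62, 0.663, -0.419], [0.008, 0.529, 0.848]]
top [0.45715318 0.07837191 1.03480175] 409.3651384397285 314.96630858426545 205.32316534163036 0.99612890625 [[-0.019, 0.998, -0.059], [-1.0, -0.019, 0.011], [0.01, 0.059, 0.998]]
{'time': 0.1, 'joint_positions': array([ 6.55975690e+01,  1.26701532e+01,  8.75203895e+01,  2.49740644e-03,
        7.99096707e+01, -7.22485568e+00]), 'qd': array([ 0.02209703, -0.11769032, -0.13201346, -0.03888515,  0.01770523,
       -0.02239067]), 'tau': array([ 1.29917153e-03, -4.98248684e+01, -3.90549195e+01, -2.75964721e-04,
        5.66878414e-03, -3.90171112e-05]), 'tool_pos': array([0.18434441, 0.59662272, 0.2303039 ]), 'tool_rot': array([[-9.55391658e-01,  2.95340820e-01, -7.61689598e-04],
       [ 2.95341685e-01,  9.55390396e-01, -1.57507457e-03],
       [ 2.62527113e-04, -1.72977179e-03, -9.99998469e-01]]), 'force': array([-0.88552734,  0.52130465, -0.73031999]), 'wrist_torque': array([-0.04193993,  0.02401929,  0.01202224]), 'finger_force': 0.0, 'width': 0.08517781869342904}
['IKError', 'camera', 'grip_point_offset', 'job_done', 'observe']
```

View pics/scene1.png

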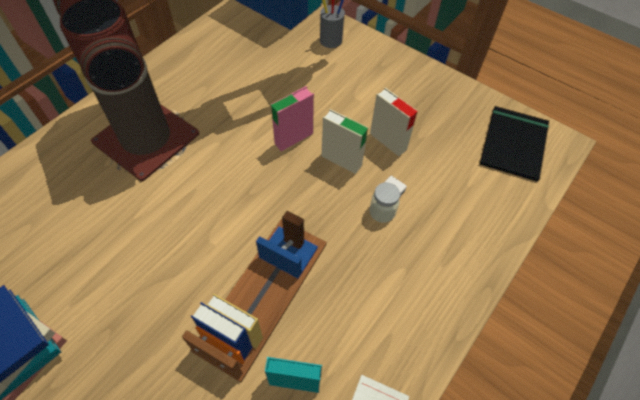

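View pics/top1.png

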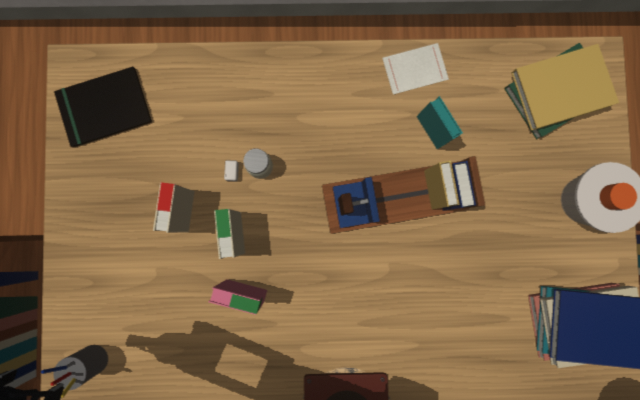

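The scene view shows the green-tagged book at (345,142), the red one at (395,120), the pink decoy at (293,120) and the rack from (215,360) to (295,235). In the top view the green book's top is at (228,233), the red one at (165,208), the grip post at (346,204), the cheek at (370,203), and the navy and sand books at (465,185) and (445,187).

```bash
cat > m.py <<'E'
from h import *
def rect(name,P,m):
    q=P[m]; 
    if len(q)<8: print(name,len(q)); return
    (c,s,a)=cv2.minAreaRect((q[:,:2]*1000).astype(np.float32))
    b=cv2.boxPoints((c,s,a)); e=b[1]-b[0]; f=b[2]-b[1]; l=e if np.hypot(*e)>np.hypot(*f) else f
    ang=np.degrees(np.arctan2(l[1],l[0]))%180
    print(name,len(q),'ctr',np.round(c,1),'size',np.round(sorted(s),1),'long axis deg %.1f'%ang,'z med %.1f'%(np.median(q[:,2])*1000))
def run(get):
  for n in('top','scene'):
    c=get(n); P=cloud(c); z=P[...,2]; x=P[...,0]; y=P[...,1]
    hsv=cv2.cvtColor(c['image'],cv2.COLOR_RGB2HSV).astype(int); H,S,V=[hsv[...,i] for i in range(3)]
    print(n,'table z',np.median(z[(abs(z)<.02)])*1000)
    top=((z>.139)&(z<.162)).astype(np.uint8)
    k,L,st,ce=cv2.connectedComponentsWithStats(top)
    for i in range(1,k):
        if 30<st[i,4]<3000:
            m=L==i; g=(m&(H>45)&(H<85)&(S>120)).sum(); r=(m&((H<8)|(H>172))&(S>130)).sum(); pk=(m&(H>155)&(S>60)).sum()
            rect(f'top150 px{np.round(ce[i])} green{g} red{r} pink{pk}',P,m)
    rk=(x>.3)&(x<.62)&(y<.13)&(y>-.38)
    rect('grip',P,rk&(z>.128)&(z<.142)&(y>-.1)&(V<110))
    rect('navytop',P,rk&(z>.136)&(z<.15)&(y<-.1))
    rect('sandtop',P,rk&(z>.129)&(z<.1385)&(y<-.1))
    rect('blue plate',P,rk&(z>.088)&(z<.102)&(y>-.15))
    rect('board',P,rk&(z>.009)&(z<.018)&(S>90))
    rect('cheekfix',P,rk&(z>.106)&(z<.118)&(y<-.2))
    rect('jar',P,(z>.075)&(z<.095)&(x>.42)&(x<.65)&(y>.1)&(y<.35))
    rect('charger',P,(z>.02)&(z<.036)&(x>.42)&(x<.65)&(y>.1)&(y<.35))
E
python3 - <<'E'
from m import *
run(lambda n:dict(np.load(f'pics/{n}.npz')))
print(grip_point_offset)
E
```

```text
top table z -0.31354655833903955
top150 px[463. 184.] green0 red0 pink0 577 ctr [ 550.4 -258.9] size [34.2 99.6] long axis deg 8.8 z med 141.4
top150 px[164. 207.] green0 red342 pink0 797 ctr [511.7 395.5] size [ 33.5 105.2] long axis deg 171.8 z med 149.0
top150 px[224. 233.] green266 red0 pink0 757 ctr [452.3 266.7] size [ 32.7 105.3] long axis deg 5.3 z med 149.1
top150 px[234. 301.] green291 red0 pink335 791 ctr [308.4 246. ] size [ 33.2 105.7] long axis deg 74.0 z med 149.1
top150 px[ 47. 370.] green0 red0 pink0 37 ctr [173.1 638.2] size [ 6.8 12. ] long axis deg 30.4 z med 152.9
top150 px[ 65. 391.] green0 red0 pink0 31 ctr [128.5 601.7] size [ 6.1 11.1] long axis deg 58.8 z med 149.0
grip 198 ctr [514.2  -1.6] size [22.1 43.8] long axis deg 9.3 z med 134.5
navytop 756 ctr [ 552.1 -245.2] size [ 60.6 107.4] long axis deg 8.9 z med 140.6
sandtop 640 ctr [ 552.5 -243.5] size [ 58.1 105.9] long axis deg 8.3 z med 133.4
blue plate 345 ctr [518.9 -30.6] size [ 81.2 105. ] long axis deg 8.5 z med 95.5
board 3270 ctr [ 534.6 -133.4] size [125.1 353.5] long axis deg 98.8 z med 13.5
che
[... 774 characters left out ...]
.4 -257.8] size [35.3 99.9] long axis deg 9.0 z med 141.5
grip 181 ctr [516.3  -3.3] size [19.6 43.7] long axis deg 9.8 z med 134.5
navytop 1060 ctr [ 553.3 -245.4] size [ 59.3 107.3] long axis deg 8.5 z med 140.9
sandtop 838 ctr [ 553.1 -245. ] size [ 59.8 108.2] long axis deg 9.0 z med 133.4
blue plate 463 ctr [517.1 -51.6] size [84.5 99.5] long axis deg 33.7 z med 95.5
board 3620 ctr [ 536.1 -134. ] size [126.  355.7] long axis deg 98.8 z med 13.6
cheekfix 678 ctr [ 555.  -264.6] size [ 93.8 114.3] long axis deg 11.1 z med 111.5
jar 655 ctr [540.9 238.1] size [ 65.6 232.5] long axis deg 160.3 z med 84.6
charger 366 ctr [550.8 258.8] size [114.7 234.7] long axis deg 158.9 z med 28.0
0.0187
```

Both views agree within 2 mm: the green book is at (453,267) with yaw 5.1° and its top at 149 mm. The rack's yaw is 8.8° and its origin (535,-131). The cheek is already about 25 mm along, which leaves a 147 mm gap. The sizes match those given. Next I turn the tool -22.3° about its z axis, then travel to above the book.

```bash
python3 -m handwheel '[[0,0,0,0,0,-1,1],[0,0,0,0,0,-1,1],[0,0,0,0,0,-1,1],[0,0,0,0,0,-1,1],[0,0,0,0,0,-1,1]]' 30
python3 -m handwheel '[[0,0,0,0,0,-0.57,1],[-0.66,-0.98,0,0,0,0,1],[-0.66,-0.98,0,0,0,0,1],[-0.66,-0.98,0,0,0,0,1],[-0.66,-0.98,0,0,0,0,1]]'
python3 -m handwheel '[[-0.66,-0.98,0,0,0,0,1],[-0.66,-0.98,0,0,0,0,1],[-0.66,-0.98,0,0,0,0,1],[-0.66,-0.98,0,0,0,0,1],[-0.66,-0.98,0,0,0,0,1]]'
python3 -m handwheel '[[-0.66,-0.98,0,0,0,0,1],[-0.66,-0.98,0,0,0,0,1],[-0.66,-0.98,0,0,0,0,1],[-0.66,-0.98,0,0,0,0,1],[-0.66,-0.98,0,0,0,0,1]]'
python3 -m handwheel '[[-0.66,-0.98,0,0,0,0,1],[-0.66,-0.98,0,0,0,0,1],[-0.66,-0.98,0,0,0,0,1],[0,0,0,0,0,0,1],[0,0,0,0,0,0,1]]'
cat >> h.py <<'E'
def go(x,y,z,yaw):
    "shift/turn in tool axes and row units to reach x,y,z (mm) with tool y at yaw deg"
    s=observe(); R=np.array(s['tool_rot']); p=np.array(s['tool_pos'])*1000
    a=np.degrees(np.arctan2(R[1,1],R[0,1]))
    print('t %.2f tcp'%s['time'],np.round(p,1),'yaw %.2f'%a,'tilt %.2f'%np.degrees(np.arccos(-R[2,2])),'w %.1f'%(s['width']*1e3),'F',np.round(s['force'],1),'ff %.1f'%s['finger_force'])
    print('units', np.round(R.T@(np.array([x,y,z])-p)/20,2),'turn z %.2f'%(-(yaw-a)/4))
E
python3 -c "
from h import *
go(453,267,118,95.1); save(camera('wrist'),'w1.png')"
```

```text
time: 0.52
tool_pos: [0.1844, 0.5968, 0.2306]
tool_rot: [[-0.999, -0.053, -0.0], [-0.053, 0.999, -0.001], [0.001, -0.001, -1.0]]
force: [-0.8, 0.9, 0.7]
width: 0.0853
finger_force: 0.0
time: 0.93
tool_pos: [0.2443, 0.5227, 0.2306]
tool_rot: [[-0.996, -0.09, -0.001], [-0.09, 0.996, -0.001], [0.001, -0.001, -1.0]]
force: [-0.6, 0.2, -0.2]
width: 0.0853
finger_force: 0.0
time: 1.35
tool_pos: [0.319, 0.4308, 0.2308]
tool_rot: [[-0.996, -0.089, -0.001], [-0.089, 0.996, -0.001], [0.001, -0.001, -1.0]]
force: [0.7, 0.8, 0.6]
width: 0.0854
finger_force: 0.0
time: 1.77
tool_pos: [0.3934, 0.3391, 0.2309]
tool_rot: [[-0.996, -0.089, -0.001], [-0.089, 0.996, -0.0], [0.001, -0.0, -1.0]]
force: [0.8, -0.4, -0.5]
width: 0.0853
finger_force: 0.0
time: 2.18
tool_pos: [0.438, 0.2843, 0.2308]
tool_rot: [[-0.996, -0.086, -0.001], [-0.086, 0.996, -0.0], [0.001, -0.0, -1.0]]
force: [-0.6, -0.8, 0.6]
width: 0.0854
finger_force: 0.0
t 2.18 tcp [438.  284.3 230.8] yaw 94.96 tilt 0.06 w 85.4 F [-0.6 -0.8  0.6] ff 0.0
units [-0.68 -0.93  5.64] turn z -0.04
```

View pics/w1.png

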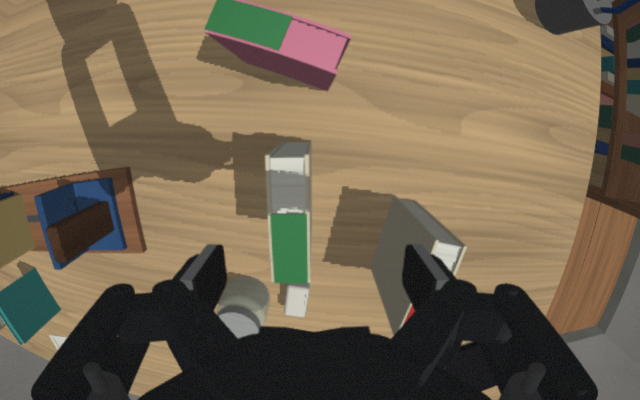

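The wrist view shows the green book's top centred at (290,220) between the finger tips at (212,270) and (418,270). The jar at (242,305) and the red book are clear of the fingers. The offset matches the measured correction.

```bash
python3 -m handwheel '[[-0.68,-0.93,0,0,0,-0.04,1],[0,0,0,0,0,0,1],[0,0,1,0,0,0,1],[0,0,1,0,0,0,1],[0,0,0,0,0,0,1]]' | head -2
python3 -c "
from h import *
go(453,267,118,95.1)"
```

```text
time: 2.65
tool_pos: [0.4497, 0.2678, 0.1871]
t 2.65 tcp [449.7 267.8 187.1] yaw 95.31 tilt 0.41 w 85.6 F [-1.1  1.  -0.9] ff 0.0
units [-0.18 -0.05  3.46] turn z 0.05
```

```bash
python3 -m handwheel '[[-0.16,-0.05,0.9,0,0,0.05,1],[0,0,0.9,0,0,0,1],[0,0,0.9,0,0,0,1],[0,0,0.7,0,0,0,1],[0,0,0,0,0,0,1]]' | head -2
python3 -c "
from h import *
go(453,267,118,95.1)"
python3 -m handwheel '[[0,0,0,0,0,0,0.3],[0,0,0,0,0,0,0.2],[0,0,0,0,0,0,0.2],[0,0,0,0,0,0,0.1],[0,0,0,0,0,0,0.1]]' 30
python3 -m handwheel '[[0,0,0,0,0,0,0],[0,0,0,0,0,0,0],[0,0,0,0,0,0,0]]' 30
```

```text
time: 3.07
tool_pos: [0.4537, 0.2672, 0.1208]
t 3.07 tcp [453.7 267.2 120.8] yaw 95.11 tilt 0.31 w 85.5 F [ 0.7  0.2 -0.8] ff 0.0
units [ 0.03 -0.01  0.14] turn z 0.00
time: 3.48
tool_pos: [0.4571, 0.2674, 0.1247]
tool_rot: [[-0.996, -0.088, 0.002], [-0.088, 0.996, 0.001], [-0.002, 0.0, -1.0]]
force: [1.1, -0.4, 2.3]
width: 0.0313
finger_force: 30.8
time: 3.73
tool_pos: [0.4571, 0.2674, 0.1246]
tool_rot: [[-0.996, -0.088, 0.002], [-0.088, 0.996, 0.001], [-0.002, 0.001, -1.0]]
force: [-0.8, -1.7, 7.1]
width: 0.0317
finger_force: 31.2
```

```bash
python3 -m handwheel '[[0,0,-0.3,0,0,0,0],[0,0,-0.5,0,0,0,0],[0,0,-1,0,0,0,0],[0,0,-1,0,0,0,0],[0,0,-1,0,0,0,0]]' 40
python3 -m handwheel '[[0,0,-1,0,0,0,0],[0,0,-1,0,0,0,0],[0,0,-1,0,0,0,0],[0,0,-1,0,0,0,0],[0,0,0,0,0,0,0]]' |tail -3
python3 - <<'E'
from h import *
go(540.7,-181.9,310,98.8); c=camera('scene'); save(c,'s2.png')
P=cloud(c);z=P[...,2]; m=(abs(P[...,0]-.46)<.12)&(abs(P[...,1]-.267)<.08)&(z>.15)
print('z range of book+gripper',z[m].min(),)
E
```

```text
time: 4.15
tool_pos: [0.4555, 0.267, 0.2]
tool_rot: [[-0.996, -0.088, -0.002], [-0.088, 0.996, -0.0], [0.002, -0.0, -1.0]]
force: [0.5, -0.9, -3.4]
width: 0.0314
finger_force: 40.3
force: [1.1, 0.2, -2.6]
width: 0.0315
finger_force: 40.4
t 4.57 tcp [457.9 267.9 284.3] yaw 95.07 tilt 0.42 w 31.5 F [ 1.1  0.2 -2.6] ff 40.4
units [ -2.15 -22.77  -1.32] turn z -0.93
z range of book+gripper 0.156540400571625
```

View pics/s2.png

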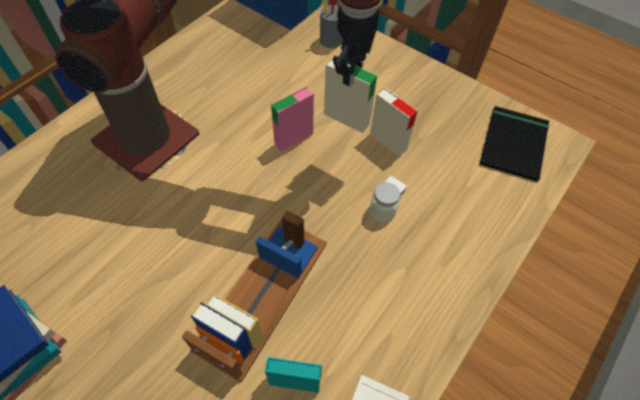

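The green book is held upright at (348,100) with its underside at about 160 mm. Everything else is unmoved. I'll turn it to the rack's yaw, raise it a little and carry it over.

```bash
python3 -m handwheel '[[0,0,-0.8,0,0,-0.5,0],[0,0,-0.5,0,0,-0.43,0],[0,-0.5,0,0,0,0,0],[0,-0.9,0,0,0,0,0],[0,-0.9,0,0,0,0,0]]' |head -2
python3 -m handwheel '[[-0.2,-0.9,0,0,0,0,0],[-0.2,-0.9,0,0,0,0,0],[-0.2,-0.9,0,0,0,0,0],[-0.2,-0.9,0,0,0,0,0],[0,-0.9,0,0,0,0,0]]'|head -2
python3 -m handwheel '[[0,-0.9,0,0,0,0,0],[0,-0.9,0,0,0,0,0],[0,-0.9,0,0,0,0,0],[0,-0.9,0,0,0,0,0],[0,-0.9,0,0,0,0,0]]'|head -2
python3 -m handwheel '[[0,-0.9,0,0,0,0,0],[0,-0.9,0,0,0,0,0],[0,-0.9,0,0,0,0,0],[0,-0.9,0,0,0,0,0],[0,-0.9,0,0,0,0,0]]'|head -2
python3 -m handwheel '[[0,-0.9,0,0,0,0,0],[0,-0.9,0,0,0,0,0],[0,-0.9,0,0,0,0,0],[0,-0.6,0,0,0,0,0],[0,0,0,0,0,0,0]]'|head -2
python3 -m handwheel '[[0,0,0,0,0,0,0],[0,0,0,0,0,0,0]]'|head -2
python3 - <<'E'
from m import *
go(544.7,-181.3,310,98.8)
E
```

```text
time: 5.03
tool_pos: [0.4624, 0.2207, 0.3031]
time: 5.45
tool_pos: [0.4924, 0.1335, 0.3028]
time: 5.87
tool_pos: [0.5055, 0.0447, 0.3029]
time: 6.28
tool_pos: [0.5191, -0.044, 0.3029]
time: 6.7
tool_pos: [0.5295, -0.1103, 0.3033]
time: 6.87
tool_pos: [0.5299, -0.1074, 0.3044]
t 6.87 tcp [ 529.9 -107.4  304.4] yaw 98.76 tilt 0.10 w 31.0 F [ 0.1  0.1 -2.9] ff 40.6
units [-0.17 -3.76 -0.28] turn z -0.01
```

```bash
python3 -m handwheel '[[-0.17,-0.8,0,0,0,0,0],[0,-0.9,0,0,0,0,0],[0,-0.9,0,0,0,0,0],[0,-0.9,0,0,0,0,0],[0,-0.3,0,0,0,0,0]]' |head -2
python3 -m handwheel '[[0,0,0,0,0,0,0],[0,0,0,0,0,0,0],[0,0,0,0,0,0,0]]'|head -2
python3 - <<'E'
from m import *
go(544.7,-181.3,145,98.8)
for n in ('top','scene'):
    c=camera(n);P=cloud(c);z=P[...,2]
    rk=(P[...,0]>.45)&(P[...,0]<.65)&(P[...,1]<-.1)&(P[...,1]>-.3)
    hsv=cv2.cvtColor(c['image'],cv2.COLOR_RGB2HSV)
    rect('green tag/top '+n,P,rk&(z>.30)&(z<.345)&(hsv[...,2]>60)&((hsv[...,1]<60)|((hsv[...,0]>45)&(hsv[...,0]<85))))
    save(c,n+'3.png')
E
```

```text
time: 7.28
tool_pos: [0.5456, -0.1843, 0.3051]
time: 7.53
tool_pos: [0.5453, -0.1815, 0.3052]
t 7.53 tcp [ 545.3 -181.5  305.2] yaw 98.83 tilt 0.04 w 31.4 F [-0.7  0.8 -2.6] ff 40.9
units [0.03 0.01 8.01] turn z 0.01
green tag/top top 522 ctr [ 541.6 -179.2] size [ 31.2 103.4] long axis deg 7.1 z med 329.0
green tag/top scene 937 ctr [ 544.4 -186.1] size [ 46.9 107.9] long axis deg 24.1 z med 330.1
```

View pics/scene3.png

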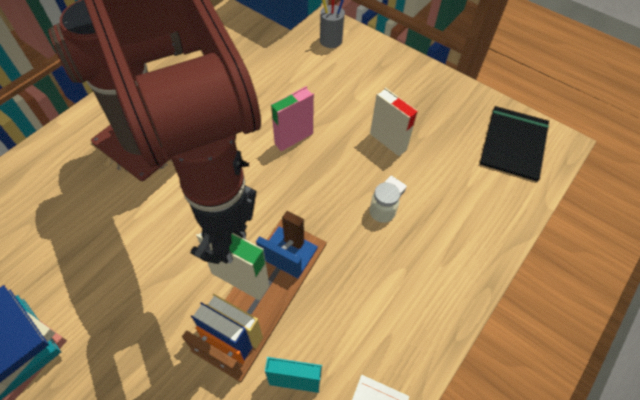

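The book hangs above the gap at (240,265), between the sand book and the blue cheek, with its top at 329 mm. Its underside is therefore 125 mm below the TCP, and contact with the board should come at TCP z of about 139. Now I lower it.

```bash
python3 -m handwheel '[[0,0,0.8,0,0,0,0],[0,0,0.8,0,0,0,0],[0,0,0.8,0,0,0,0],[0,0,0.8,0,0,0,0],[0,0,0.8,0,0,0,0]]' |head -2
python3 -m handwheel '[[0,0,0.8,0,0,0,0],[0,0,0.8,0,0,0,0],[0,0,0.8,0,0,0,0],[0,0,0.5,0,0,0,0],[0,0,0.3,0,0,0,0]]'|head -4
python3 -m handwheel '[[0,0,0.1,0,0,0,0],[0,0,0,0,0,0,0],[0,0,0,0,0,0,0]]'|head -4
python3 -c "
from h import *
go(544.7,-181.3,139,98.8)"
```

```text
time: 8.05
tool_pos: [0.5454, -0.1817, 0.2248]
time: 8.47
tool_pos: [0.5446, -0.1816, 0.1598]
tool_rot: [[-0.988, -0.153, -0.002], [-0.153, 0.988, 0.001], [0.002, 0.001, -1.0]]
force: [0.5, 0.0, -2.6]
time: 8.72
tool_pos: [0.5459, -0.1827, 0.1603]
tool_rot: [[-0.988, -0.153, 0.001], [-0.153, 0.988, -0.001], [-0.001, -0.001, -1.0]]
force: [0.6, -0.0, -2.3]
t 8.72 tcp [ 545.9 -182.7  160.3] yaw 98.79 tilt 0.09 w 31.6 F [ 0.6 -0.  -2.3] ff 40.9
units [0.05 0.08 1.07] turn z -0.00
```

```bash
python3 -m handwheel '[[0,0,0.4,0,0,0,0],[0,0,0.4,0,0,0,0],[0,0,0,0,0,0,0],[0,0,0,0,0,0,0]]' |head -4
python3 -m handwheel '[[0,0,0.1,0,0,0,0],[0,0,0.1,0,0,0,0],[0,0,0,0,0,0,0],[0,0,0,0,0,0,0]]'|head -4
python3 -c "
from h import *
go(544.7,-181.3,139,98.8)"
```

```text
time: 9.05
tool_pos: [0.5446, -0.1822, 0.1423]
tool_rot: [[-0.988, -0.153, -0.002], [-0.153, 0.988, 0.001], [0.002, 0.001, -1.0]]
force: [1.0, 0.2, -3.0]
time: 9.38
tool_pos: [0.5453, -0.1825, 0.1393]
tool_rot: [[-0.988, -0.153, -0.0], [-0.153, 0.988, 0.0], [0.0, 0.0, -1.0]]
force: [0.4, -0.2, -2.1]
t 9.38 tcp [ 545.3 -182.5  139.3] yaw 98.78 tilt 0.01 w 31.3 F [ 0.4 -0.2 -2.1] ff 40.9
units [0.02 0.06 0.01] turn z -0.00
```

```bash
for i in 1 2; do python3 -m handwheel '[[0,0,0.05,0,0,0,0],[0,0,0,0,0,0,0]]' | sed -n '2p;4p'; done
```

```text
tool_pos: [0.5456, -0.1827, 0.1388]
force: [-0.6, -0.7, -0.5]
tool_pos: [0.5458, -0.1828, 0.1388]
force: [-3.3, -0.3, 4.3]
```

```bash
python3 -m handwheel '[[0,0,0,0,0,0,0.42],[0,0,0,0,0,0,0.46],[0,0,0,0,0,0,0.5],[0,0,0,0,0,0,0.5]]'
python3 -m handwheel '[[0,0,0,0,0,0,0.5],[0,0,-0.3,0,0,0,0.5],[0,0,-0.6,0,0,0,0.5],[0,0,-0.9,0,0,0,0.5],[0,0,-0.9,0,0,0,0.5]]' | sed -n '2p;4,6p'
python3 -m handwheel '[[0,0,-0.9,0,0,0,0.5],[0,0,-0.9,0,0,0,0.5],[0,0.9,-0.5,0,0,0,0.5],[0,0.9,0,0,0,0,0.5],[0,0.9,0,0,0,0,0.5]]' | sed -n '2p;4,6p'
python3 -m handwheel '[[0.2,0.9,0,0,0,0,0.5],[0.2,0.9,0,0,0,0,0.5],[0.2,0.9,0,0,0,0,0.6],[0.2,0.9,0,0,0,0,0.7],[0,0.9,0,0,0,0,0.7]]' | sed -n '2p;4,6p'
python3 - <<'E'
from m import *
cs={n:camera(n) for n in('top','scene')}
for n in cs: save(cs[n],n+'4.png')
run(lambda n:cs[n]); go(515,-2.5,150,98.8)
E
```

```text
time: 10.05
tool_pos: [0.5454, -0.1825, 0.1373]
tool_rot: [[-0.988, -0.153, 0.0], [-0.153, 0.988, -0.0], [-0.0, -0.0, -1.0]]
force: [-0.9, -0.8, 0.3]
width: 0.0427
finger_force: 0.0
tool_pos: [0.5452, -0.1824, 0.1926]
force: [-0.0, 0.4, -0.5]
width: 0.0425
finger_force: 0.0
tool_pos: [0.5379, -0.1291, 0.2401]
force: [-0.5, -0.1, 0.0]
width: 0.0428
finger_force: 0.0
tool_pos: [0.5071, -0.042, 0.2388]
force: [-0.1, 0.1, 0.0]
width: 0.0599
finger_force: 0.0
top table z -0.3673153915126903
top150 px[164. 207.] green0 red339 pink0 795 ctr [511.9 395.4] size [ 33.8 105. ] long axis deg 171.1 z med 148.9
top150 px[234. 301.] green285 red0 pink331 788 ctr [308.5 246.2] size [ 33.2 105.8] long axis deg 74.3 z med 149.2
top150 px[ 48. 370.] green0 red0 pink0 37 ctr [172.3 636.9] size [ 7.3 10.7] long axis deg 12.0 z med 150.3
top150 px[ 56. 381.] green0 red22 pink0 32 ctr [149.8 619. ] size [6.4 7.6] long axis deg 24.3 z med 150.1
top150 px[ 64. 392.] green0 red0 pink0 31 ctr [128.1 601.4] size [ 5.1 10.8] long axis deg 51.6 z med 149.1
grip 52 ctr [518.5  -7.1] size [20.8 45.3] long axis deg 
[... 1191 characters left out ...]
eg 12.5 z med 134.4
navytop 1179 ctr [ 549.4 -221.2] size [107.2 107.9] long axis deg 99.0 z med 141.1
sandtop 918 ctr [ 550.  -222.2] size [105.7 108.1] long axis deg 8.7 z med 133.4
blue plate 465 ctr [517.5 -51.9] size [84.9 98.8] long axis deg 33.9 z med 95.5
board 2406 ctr [ 536.5 -134.1] size [126.5 356.3] long axis deg 99.1 z med 13.5
cheekfix 716 ctr [ 553.7 -253.7] size [111.7 115.9] long axis deg 8.7 z med 111.3
jar 462 ctr [621.4 205. ] size [56.1 57.7] long axis deg 90.4 z med 84.2
charger 219 ctr [616.3 232.9] size [ 53.6 122.9] long axis deg 97.9 z med 27.6
t 11.40 tcp [507.4 -40.7 238.8] yaw 98.92 tilt 0.10 w 60.0 F [-0.3 -0.3 -0.6] ff 0.0
units [-0.66  1.83  4.44] turn z 0.03
```

View pics/scene4.png

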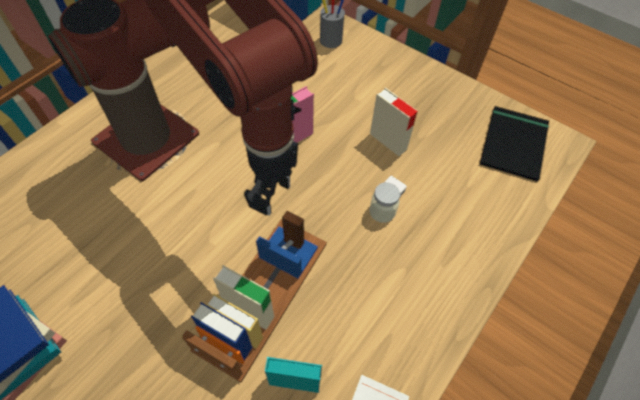

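The green book stands in the rack at (245,292), upright and in line, and has been let go. The cheek and grip post at (292,232) are unchanged. I'll pinch the post at (515,-3).

```bash
python3 -m handwheel '[[-0.33,0.6,0,0,0,0,0.7],[-0.33,0.7,0,0,0,0,0.7],[0,0.5,0,0,0,0,0.7],[0,0,0,0,0,0,0.7],[0,0,0,0,0,0,0.7]]' | sed -n '2p;4,6p'
python3 -c "
from h import *
go(515.5,-3,112,98.8)"
```

```text
tool_pos: [0.5151, -0.0053, 0.2377]
force: [-0.2, 0.2, 0.3]
width: 0.0599
finger_force: 0.0
t 11.82 tcp [515.1  -5.3 237.7] yaw 98.84 tilt 0.04 w 59.9 F [-0.2  0.2  0.3] ff 0.0
units [-0.04  0.11  6.28] turn z 0.01
```

```bash
python3 -m handwheel '[[0,0.11,0.9,0,0,0,0.7],[0,0,0.9,0,0,0,0.7],[0,0,0.9,0,0,0,0.7],[0,0,0.9,0,0,0,0.7],[0,0,0.9,0,0,0,0.7]]' | sed -n '2p;4,6p'
python3 -m handwheel '[[0,0,0.9,0,0,0,0.7],[0,0,0.7,0,0,0,0.7],[0,0,0,0,0,0,0.7],[0,0,0,0,0,0,0.7]]' | sed -n '2p;4,6p'
python3 -c "
from h import *
go(515.5,-3,112,98.8)"
```

```text
tool_pos: [0.5147, -0.0039, 0.1467]
force: [-0.1, -0.2, -0.1]
width: 0.0598
finger_force: 0.0
tool_pos: [0.5141, -0.0035, 0.1148]
force: [0.7, -0.4, 0.5]
width: 0.0598
finger_force: 0.0
t 12.57 tcp [514.1  -3.5 114.8] yaw 98.74 tilt 0.11 w 59.8 F [ 0.7 -0.4  0.5] ff 0.0
units [-0.08  0.02  0.14] turn z -0.01
```

```bash
python3 -m handwheel '[[0,0,0,0,0,0,0.3],[0,0,0,0,0,0,0.2],[0,0,0,0,0,0,0.1],[0,0,0,0,0,0,0],[0,0,0,0,0,0,0]]' 30 | sed -n '2p;4,6p'
python3 -m handwheel '[[0,-0.15,0,0,0,0,0],[0,-0.3,0,0,0,0,0],[0,-0.3,0,0,0,0,0],[0,-0.3,0,0,0,0,0],[0,0,0,0,0,0,0]]' 50| sed -n '2p;4,6p'
python3 -c "
from h import *
go(515.5,-3,112,98.8)"
```

```text
tool_pos: [0.5156, -0.0031, 0.1167]
force: [-1.7, 0.5, 5.3]
width: 0.0212
finger_force: 30.9
tool_pos: [0.5188, -0.0235, 0.1168]
force: [-2.4, 2.4, 7.5]
width: 0.0212
finger_force: 51.2
t 13.40 tcp [518.8 -23.5 116.8] yaw 98.78 tilt 0.12 w 21.2 F [-2.4  2.4  7.5] ff 51.2
units [0.01 1.04 0.24] turn z -0.01
```

```bash
python3 -m handwheel '[[0,-0.2,-0.1,0,0,0,0],[0,-0.3,0,0,0,0,0],[0,-0.3,0,0,0,0,0],[0,-0.3,0,0,0,0,0],[0,-0.3,0,0,0,0,0]]' | sed -n '2p;4,6p'
python3 -m handwheel '[[0,-0.3,0,0,0,0,0],[0,-0.3,0,0,0,0,0],[0,-0.3,0,0,0,0,0],[0,-0.3,0,0,0,0,0],[0,-0.1,0,0,0,0,0]]' | sed -n '2p;4,6p'
python3 - <<'E'
from h import *
go(515.5,-3,112,98.8); c=camera('top'); save(c,'t5.png'); c2=camera('scene')
cv2.imwrite('pics/c5.png',np.vstack([cv2.resize(x[:,:,::-1],None,fx=2,fy=2) for x in (c['image'][130:270,280:520],c2['image'][200:350,140:380])]))
E
```

```text
tool_pos: [0.5227, -0.0495, 0.1168]
force: [4.8, 8.1, -4.4]
width: 0.0205
finger_force: 51.7
tool_pos: [0.5268, -0.0758, 0.1169]
force: [5.2, 7.1, -3.4]
width: 0.021
finger_force: 51.8
t 14.23 tcp [526.8 -75.8 116.9] yaw 98.78 tilt 0.17 w 21.0 F [ 5.2  7.1 -3.4] ff 51.8
units [0.   3.68 0.25] turn z -0.00
```

View pics/c5.png

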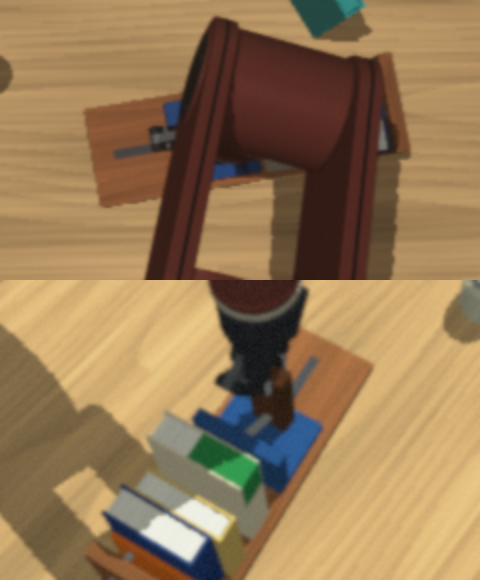

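The crop shows the cheek about 20 mm from the green book and sliding cleanly with the post pinched. The books are upright. I'll continue at a slow pace and watch the force.

```bash
python3 -m handwheel '[[0,-0.25,0,0,0,0,0],[0,-0.25,0,0,0,0,0],[0,-0.25,0,0,0,0,0],[0,-0.2,0,0,0,0,0],[0,-0.2,0,0,0,0,0]]' | sed -n '2p;4p'
python3 -m handwheel '[[0,-0.2,0,0,0,0,0],[0,-0.2,0,0,0,0,0],[0,-0.2,0,0,0,0,0],[0,-0.2,0,0,0,0,0],[0,-0.1,0,0,0,0,0]]' | sed -n '2p;4p'
python3 - <<'E'
from h import *
go(534.3,-124.1,116,98.8); c2=camera('scene')
cv2.imwrite('pics/c6.png',cv2.resize(c2['image'][220:390,140:360,::-1],None,fx=3,fy=3))
E
```

```text
tool_pos: [0.5302, -0.098, 0.1169]
force: [4.4, 7.5, -3.7]
tool_pos: [0.5329, -0.1155, 0.1169]
force: [3.1, 8.3, -1.9]
t 15.17 tcp [ 532.9 -115.5  116.9] yaw 98.79 tilt 0.21 w 20.8 F [ 3.1  8.3 -1.9] ff 52.0
units [-0.   -0.43  0.04] turn z -0.00
```

View pics/c6.png

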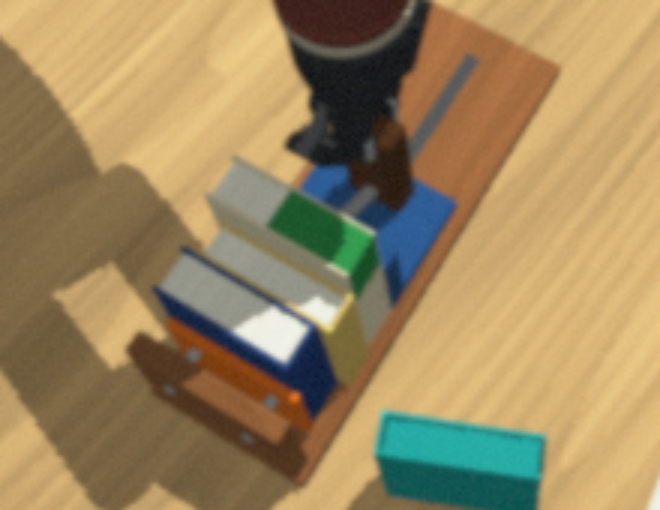

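The green book is now almost against the sand one and the pad is still out, with its gap visible at (230,390). I'll go on in millimetre steps.

```bash
for i in 1 2 3; do python3 -m handwheel '[[0,-0.05,0,0,0,0,0],[0,-0.05,0,0,0,0,0],[0,0,0,0,0,0,0]]' | sed -n '2p;4p'; done
```

```text
tool_pos: [0.5332, -0.1171, 0.1169]
force: [3.4, 8.0, -2.5]
tool_pos: [0.5334, -0.1185, 0.1169]
force: [3.1, 11.8, -1.6]
tool_pos: [0.5336, -0.1199, 0.1169]
force: [1.7, 12.2, -1.1]
```

```bash
for i in 1 2 3; do python3 -m handwheel '[[0,-0.05,0,0,0,0,0],[0,-0.05,0,0,0,0,0],[0,0,0,0,0,0,0]]' | sed -n '2p;4p'; done
python3 - <<'E'
from h import *
go(534.3,-124.1,116,98.8); c2=camera('scene')
cv2.imwrite('pics/c7.png',cv2.resize(c2['image'][270:390,160:290,::-1],None,fx=4.5,fy=4.5))
E
```

```text
tool_pos: [0.5339, -0.1216, 0.1169]
force: [2.2, 13.3, -0.2]
tool_pos: [0.5341, -0.1234, 0.1169]
force: [2.7, 14.5, 0.5]
tool_pos: [0.5344, -0.1252, 0.1169]
force: [2.0, 15.3, 0.2]
t 16.72 tcp [ 534.4 -125.2  116.9] yaw 98.83 tilt 0.39 w 20.6 F [ 2.  15.3  0.2] ff 52.4
units [-0.    0.05  0.04] turn z 0.01
```

View pics/c7.png

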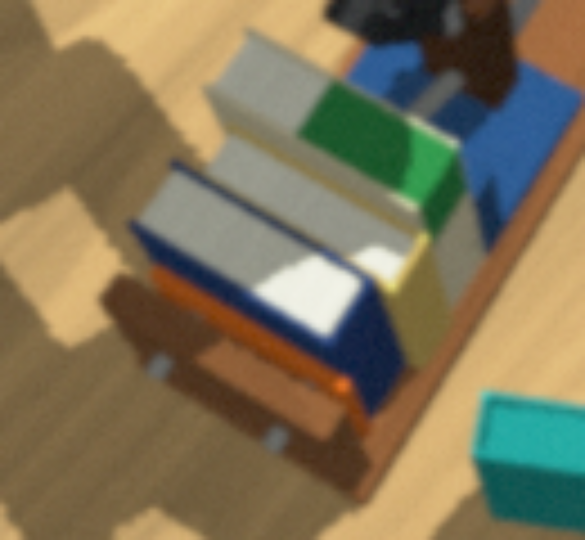

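The pad is now clearly pushed towards the fixed cheek, the row is closed and upright, and the force is about 7 N above the sliding friction. One more millimetre, then I release and withdraw upwards.

```bash
python3 -m handwheel '[[0,-0.04,0,0,0,0,0],[0,-0.03,0,0,0,0,0],[0,0,0,0,0,0,0],[0,0,0,0,0,0,0]]' | sed -n '2p;4p'
python3 -m handwheel '[[0,0,0,0,0,0,0.3],[0,0,0,0,0,0,0.4],[0,0,0,0,0,0,0.6],[0,0,0,0,0,0,0.6],[0,0,0,0,0,0,0.6]]' | sed -n '2p;4,6p'
python3 -m handwheel '[[0,0,-0.3,0,0,0,0.6],[0,0,-0.6,0,0,0,0.6],[0,0,-0.9,0,0,0,0.6],[0,0,-0.9,0,0,0,0.6],[0,0,-0.9,0,0,0,0.6]]' | sed -n '2p;4,6p'
python3 -m handwheel '[[0,0,-0.9,0,0,0,0.6],[0,0,-0.9,0,0,0,0.6],[0,0.9,-0.9,0,0,0,0.6],[0,0.9,0,0,0,0,0.6],[0,0.9,0,0,0,0,0.6]]' | sed -n '2p;4,6p'
python3 -m handwheel '[[0.5,0.9,0,0,0,0,0.6],[0.9,0.9,0,0,0,0,0.6],[0.9,0.9,0,0,0,0,0.6],[0.9,0.9,0,0,0,0,0.6],[0.9,0.9,0,0,0,0,0.6]]' | sed -n '2p;4,6p'
python3 -m handwheel '[[0.9,0.9,0,0,0,0,0.6],[0.9,0.9,0,0,0,0,0.6],[0.9,0.9,0,0,0,0,0.6],[0.9,0.9,0,0,0,0,0.6],[0.9,0.9,0,0,0,0,0.6]]' | sed -n '2p;4,6p'
python3 -m handwheel '[[0,0,0,0,0,0,0.6],[0,0,0,0,0,0,0.6],[0,0,0,0,0,0,0.6],[0,0,0,0,0,0,0.6],[0,0,0,0,0,0,0.6]]' | sed -n '2p;4,6p'
python3 - <<'E'
from m import *
cs={n:camera(n) for n in('top','scene')}
run(lambda n:cs[n])
R=np.array([[.988,.153],[-.153,.988]]); o=np.array([.5349,-.1312])
for n in cs:
    c=cs[n];P=cloud(c);q=(P[...,:2]-o)@R.T; z=P[...,2]; hsv=cv2.cvtColor(c['image'],cv2.COLOR_RGB2HSV)
    near=(abs(q[...,0])<.055)&(abs(q[...,1])<.2)
    for nm,m in (('green',near&(z>.157)),('grip',near&(z>.13)&(z<.14)&(q[...,1]>-.02)),('navy',near&(z>.139)&(z<.148)&(q[...,1]<-.1)),('padtop',near&(z>.08)&(z<.105)&(q[...,1]<-.1)&(hsv[...,0]<15)&(hsv[...,1]>190)&(hsv[...,2]>120))):
        if m.sum()>4: print(n,nm,m.sum(),'rack x,y ctr',np.round((np.percentile(q[m],2,axis=0)+np.percentile(q[m],98,axis=0))*500,1),'y lo/hi',np.round(np.percentile(q[m][:,1],[2,98])*1e3,1),'z',round(np.median(z[m])*1e3,1))
    if n=='top': a=c['image'][130:250,300:500]
    else: b=c['image'][260:390,160:360]
cv2.imwrite('pics/c8.png',np.vstack([cv2.resize(x[:,:,::-1],(600,300)) for x in(a,b)]))
E
```

```text
tool_pos: [0.5346, -0.1263, 0.1169]
force: [1.1, 15.2, 1.4]
tool_pos: [0.5346, -0.1312, 0.1175]
force: [0.4, -0.3, 0.7]
width: 0.0512
finger_force: 0.0
tool_pos: [0.5347, -0.131, 0.1914]
force: [0.7, -0.6, 0.2]
width: 0.0512
finger_force: 0.0
tool_pos: [0.5273, -0.0776, 0.2467]
force: [-0.7, -0.4, -0.5]
width: 0.0514
finger_force: 0.0
tool_pos: [0.4307, -0.0005, 0.2446]
force: [0.3, 0.3, 0.7]
width: 0.0514
finger_force: 0.0
tool_pos: [0.328, 0.0747, 0.2445]
force: [0.2, 0.7, 0.9]
width: 0.0512
finger_force: 0.0
tool_pos: [0.3293, 0.0738, 0.2435]
force: [0.1, -1.2, -0.1]
width: 0.0509
finger_force: 0.0
top table z -0.3366015618837537
top150 px[467. 183.] green0 red0 pink0 573 ctr [ 551.5 -267.4] size [33.9 99.8] long axis deg 8.7 z med 141.3
top150 px[442. 194.] green0 red0 pink0 377 ctr [ 545. -209.] size [ 33.5 105.7] long axis deg 9.5 z med 158.9
top150 px[164. 207.] green0 red340 pink0 794 ctr [511.6 395.8] size [ 34.2 105.3] long axis deg 172.5 z med 148.9
top150 px[234. 301.] green293 red0 pink329 789 ctr [308.3 246.1] size [ 33. 106.] long axis deg 73.9 z med 149.2
top150 px[ 4
[... 1848 characters left out ...]
 [100.4 114.6] long axis deg 11.4 z med 111.4
jar 464 ctr [621.6 205. ] size [55.9 58.2] long axis deg 89.8 z med 84.5
charger 226 ctr [616.6 232.3] size [ 54.1 123.2] long axis deg 97.7 z med 27.4
top green 763 rack x,y ctr [ -1.  -78.9] y lo/hi [-94.9 -62.9] z 162.9
top grip 199 rack x,y ctr [-0.7  7.1] y lo/hi [-3.6 17.8] z 134.4
top navy 573 rack x,y ctr [  -3.3 -137. ] y lo/hi [-153.  -120.9] z 141.3
scene green 991 rack x,y ctr [  0.5 -79.8] y lo/hi [-95.5 -64.1] z 163.2
scene grip 236 rack x,y ctr [1.1 5.8] y lo/hi [-4.8 16.4] z 135.1
scene navy 843 rack x,y ctr [  -2.2 -137.6] y lo/hi [-153.4 -121.8] z 141.3
scene padtop 101 rack x,y ctr [   2.3 -157.6] y lo/hi [-159.4 -155.7] z 97.6
```

View pics/c8.png

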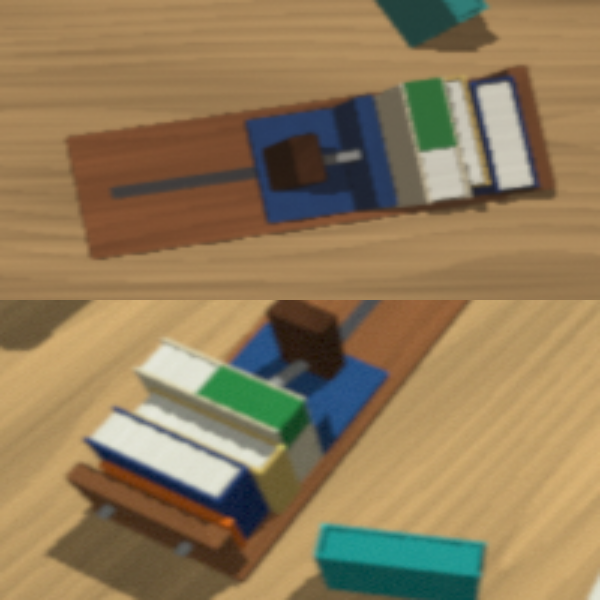

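After release, both views put the cheek face at about -63.5 mm in the rack and the pad about 8.5 mm in. All three books are upright and touching, with the green one at x≈0 and square. The red book is where it was, and the robot is clear. Handing in.

```bash
python3 -c "
from cell import *
print(job_done())"
```

```text
the job is handed in; nothing more can be done
None
```

The green book stands upright and square in the rack, clamped by the blue cheek with the pad about 8.5 mm in (measured from two views), and the job is handed in; the call returned no verdict.

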